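# Release the locked battery pack with the latch key

## Task

The battery pack is locked in its charging bay. Take the T-handled latch key from its stand, push its thin rod down through the narrow slot in the top of the bay, feel for the hidden spring tab somewhere along below the slot and press it gently until the pack pops out, never leaning on the bay with more than about 30 N, then stand the key fully home in its stand again and let go. Leave the tin, the tape roll and the cup where they are.

Things in the scene. Friction and masses are not known exactly. Their poses are not given: they have to be found in the camera images.
- bay: Charging bay, fixed to the table: black base 200 x 124 x 12 mm with a black battery pack (107 x 76 x 64 mm) lying in its front part and a grey tower (x 25 to 95 mm, 124 mm wide, top at z 100 mm) behind it. Origin: centre of the base's underside; x points from the pack to the tower, z up. The pack pops out along -x.
- slot (a point): Centre of the slot in the tower's flat top, level with that top, 100 mm above the table, 62 mm along the bay's x; axes as the bay's. Slot 10 mm wide (x), 50 mm long (y), through a 6 mm roof. Sloped steel lips along its long sides rise 6 mm above the roof and guide a tip inwards from up to 6 mm off; end bars, 6 mm high, stand at y = +-31 mm.
- shelf (a point): Point 30 mm straight below the slot's centre, level with the top of the hidden steel shelf under the whole slot; axes as the bay's. The shelf sits on stiff rubber (4 N per mm, all one piece). It has one gap, 11 mm long in y, centred anywhere from -18 to +18 mm along y (not measured), with the soft spring tab in it (0.3 N per mm), its top 2 mm below the shelf's.
- pack (a joint): How far the pack has come out, in m: 0 to 0.002 locked, 0.030 fully out. The tab moves straight down 12 mm to a hard stop; the push needed grows from about 3 N to 8 N; it frees the pack 7 to 9 mm down and springs back when let go. A 6 N spring then pushes the pack out within about a second; keep the tab down until it is out.
- key: Latch key, 120 g (varies): round steel rod of 6 mm diameter with a flat end, 78 mm long, then a round steel collar of 26 mm diameter (z 78 to 90 mm), then a black T-bar 60 mm long (x), 18 mm wide (y) and 32 mm high (z 90 to 122 mm), to be gripped across its width. Origin: the end of the rod; z points up along the rod to the T-bar. At the start it stands upright in its stand.
- key_tip (a point): The end of the key's rod: the same as the key's origin.
- stand: Key stand, fixed: plain aluminium block 60 x 60 mm, 85 mm high. Origin: centre of its underside, z up. With the key home, its collar rests on the block's top and the key's origin is 7 mm above the stand's.
- stand_hole (a point): Mouth of the stand's hole, the centre of the block's top, 85 mm above the table. The hole is round, 13 mm in diameter and 82 mm deep, with a 3 mm chamfer.
- tin: Bystander: small steel tin with a paper band, 86 mm diameter, 98 mm high, on the other side of the bay from the key stand. Origin: centre of its underside.
- tape_roll: Bystander: yellow tape roll lying flat beyond the bay, 100 mm diameter, 36 mm high. Origin: centre of its underside.
- cup: Bystander: white mixing cup beyond the bay, 80 mm diameter, 100 mm high. Origin: centre of its underside.

How it is judged (in metres and radians):
On the way, in this order (a step that is already met when the one before it is completed fails the run):
1. the key has been lifted out of its stand (z of key_tip in the frame of stand_hole above 0.003 m), for 0.1 s.
2. the pack has popped out at least 20 mm while the key's rod is down in the slot (value of joint pack above 0.02 m and z of key_tip in the frame of slot below -0.02 m and horizontal distance between key_tip and slot below 0.03 m), for 0.1 s.
At the end, for the whole second after the job is handed in: The pack stands out of the bay by at least 20 mm, and the key stands upright (within 0.1 rad) and at rest in its stand, fully home (rod end within 7 mm of the hole's axis and its collar on the block, rod end no higher than 11 mm above the table) (value of joint pack above 0.02 m and horizontal distance between key_tip and stand_hole below 0.007 m and height (world z) of key_tip below 0.011 m and angle between key's own z axis and vertical below 0.1 rad and linear speed of key below 0.02 m/s); the robot touches nothing.
It fails at once if the key presses on the bay (roof, shelf or tab) with more than 30 N (contact force between key and bay above 30 N).
It fails at once if the robot presses on the bay with more than 30 N (contact force between any of the fingers, the arm and bay above 30 N).
It fails at once if the tin, the tape roll or the cup is shoved more than 30 mm (distance of any of tin, tape_roll, cup from where it was at the start of the episode above 0.03 m).
It also fails if it takes over 72 s, if anything falls off the work surface, if the arm or the gripper's body presses on something with over 40 N, if the wrist force passes 120 N, or if a joint passes its speed limit or range.

## Robot

A 6-joint arm with a two-finger parallel gripper is mounted at the origin on the work surface. World frame = base frame: x ahead of the robot, y to its left, z up, the work surface at z = 0. Lengths are in mm, angles in rad, forces in N, time in s.
With the tool pointing down it reaches from about 275 to 750 mm from the base axis. Payload 10.2 kg.
Tool frame: the origin (TCP) lies between the finger pads; the fingertips stand 22 mm ahead of it and the grasp point (between the pads) lies 3 mm ahead of it (ctrl.nose_length is the distance from the TCP to the fingertips, in mm); y points along the fingers, z is the direction in which the jaws open and shut, and the axes are right-handed (so a half turn about y gives the same grasp; the last joint's range is limited). The gripper opens to 85 mm and grips with 20 to 120 N. Pads are 22 mm wide; open, the fingers measure 114 mm over their backs; the gripper's body (76 mm by 85 mm) begins 54 mm behind the grasp point. The pads swing forward as they close: fully open they stand 13 mm farther back than shut.
Start: joints at [-1.415, 0.313, 1.498, -0, 1.331, -0.223], TCP at [194.136, -487.793, 229.994] pointing down, gripper open.
Joint ranges: [-2.94, 2.94], [-0.97, 2.17], [0.19, 2.56], [-1.23, 4.37], [0.02, 3.11], [-2.88, 2.88]. Speed limits (rad/s): [2.39, 2.39, 3.01, 3.14, 3.14, 3.14].

## Interface

Orientations are given as a unit quaternion [w, x, y, z].
In Python, from rig import ctrl, eyes, models gives the robot as it stands.
- The arm moves only by the shell command python3 -m crank 'ROWS' [FORCE]. ROWS is JSON, a list of rows, each an object with "dp": the shift along the tool's x, y, z in mm, a list of three; "roll": the turn about the tool's y in rad; "gripper": the closure in counts, from 0 (fully open) to 255 (shut). A call has 1 to 10 rows; each row is the pose to reach, as a shift and turn from the pose commanded when the call began, along the tool's axes at that moment; what a row does not reach only later rows make up. A row lasts 1/12 s, in which the tool goes at most 41.7 mm and 7.16 degrees, less where a joint would pass 70% of its speed; a pose out of reach is approached as far as the arm can. A call with a gripper value outside its range is refused whole. The fingers move at their own pace and stop on an object; FORCE is the grip in N (left out, the last holds). Time passes only in rows, so rows that repeat a pose let the fingers close. It gives the time, the measured TCP pose, the force and the opening at its end, in the units of the state.
- ctrl.sense(): the state, without advancing time (a new reading comes with each control period).
- eyes.capture(name): name is "scene" or "top"; returns a dict with "color" (400x640x3 uint8, red, green, blue), "fx", "fy", "cx", "cy" (pixels), "distortion" ([k1, k2, p1, p2, k3] as OpenCV has them; the pictures are not rectified), "R" (3x3) and "t" (3): a world point X has camera coordinates R X + t. Camera axes: x right, y down, z forward; pixel columns grow to the right and rows downward; lengths in mm; the calibration is good to about 2 mm. A picture is of the moment at which its call begins. There is no depth.
- ctrl.finish_job(): hands the job in, once; it reports no verdict.
Trained networks look in a picture, given as the dict that the camera call returned (one of the last four; its "shot" number tells which), for a name from the list of things; names that differ only in an ending like _2 or _b are one class to them, and where a whole thing is asked for, a point or a joint stands for the part that bears it (a point fixed in the world has none). Each returns a list of dicts, best first, with "confidence" (0 to 1); they miss things now and then, are a little off and sometimes report something else, mostly with a low value. They report only what shows in the picture. A call takes as long as a camera call.
- models.spot_in(picture, label): "extent" ([centre column, centre row, width, height] in pixels, round what is visible of it).
- models.spot_point(picture, label): "centre" ([column, row] in pixels: a listed point, or the origin of a listed thing).
The state is a dict: "time_s": time; "joints": joint angles; "dq": joint speeds; "tau": joint torques, N m; "eef_pos": TCP position; "ee_rot": TCP orientation; "force": force on the tool from outside, world axes, zero at the start; "wrist_torque": the same for the moment, N m; "grip_width": opening from 0.0 (shut) to 1.0 (fully open).
Only numpy, scipy, OpenCV 4.12 (cv2) and the standard library are available. Lean on these libraries where they do the work, as an engineer would, in place of code of your own. Each camera call takes 0.05 s, during which the arm holds its last target. There are 200 camera calls.

## Working session

There is one attempt and no reset: what is moved stays moved. The work goes in short steps, Python scripts to look and compute and a shell command to move; the robot and the scene stay as the last step left them, time stands still between calls to the robot, and variables do not carry over. Pictures are saved under pics/ and viewed, about 8 in all and at most 12, crops included, and the job is handed in when it is done.

```bash
mkdir -p pics; ls; cat > h.py <<'E'
import numpy as np, cv2
from rig import ctrl, eyes, models
def ray(p,uv):
    K=np.array([[p['fx'],0,p['cx']],[0,p['fy'],p['cy']],[0,0,1]],float)
    n=cv2.undistortPoints(np.array([[uv]],float),K,np.array(p['distortion'],float))[0,0]
    R=np.array(p['R']);t=np.array(p['t'])
    return -R.T@t, R.T@np.array([n[0],n[1],1.])
def atz(p,uv,z):
    c,d=ray(p,uv); return c+d*(z-c[2])/d[2]
def proj(p,X):
    K=np.array([[p['fx'],0,p['cx']],[0,p['fy'],p['cy']],[0,0,1]],float)
    return cv2.projectPoints(np.array(X,float).reshape(-1,1,3),cv2.Rodrigues(np.array(p['R'],float))[0],np.array(p['t'],float),K,np.array(p['distortion'],float))[0][:,0]
def save(p,name,crop=None,s=1):
    im=p['color'][:,:,::-1]
    if crop: im=im[crop[1]:crop[3],crop[0]:crop[2]]
    cv2.imwrite('pics/'+name,cv2.resize(im,None,fx=s,fy=s,interpolation=cv2.INTER_CUBIC))
E
python3 - <<'E'
from h import *
s=ctrl.sense(); print(s)
Z=dict(slot=100,stand_hole=85,bay=0,stand=0,key=7,tin=0,tape_roll=0,cup=0,shelf=70)
for n in('scene','top'):
    p=eyes.capture(n); save(p,n+'0.png')
    print(n,'cam',(-np.array(p['R']).T@np.array(p['t'])).round())
    for l,z in Z.items():
        for d in models.spot_point(p,l)[:2]: print(l,np.round(d['centre'],1),round(d['confidence'],2),atz(p,d['centre'],z).round(1))
E
```

```text
pics
{'time_s': 0.0, 'joints': array([-1.41542800e+00,  3.13481690e-01,  1.49841349e+00,  7.15689115e-07,
        1.33097369e+00, -2.23367837e-01]), 'dq': array([-7.06370172e-05,  3.57987080e-04, -1.49222395e-03, -2.70792134e-04,
        9.45072736e-04,  2.62869800e-04]), 'tau': array([ 1.08610355e-03, -4.12255955e+01, -2.59737754e+01, -3.12392706e-05,
        4.18748052e-03,  4.14469559e-05]), 'eef_pos': array([ 194.08303397, -487.54749905,  229.42773241]), 'ee_rot': array([ 0.13312008, -0.13308891,  0.69491691, -0.69401503]), 'force': array([-0.3530702 ,  0.15742974, -0.58285525]), 'wrist_torque': array([ 0.03270818, -0.02997194,  0.01060386]), 'grip_width': 0.9995892885422747}
scene cam [1410.  -19.  622.]
slot [340.7 193.3] 0.59 [564.3  11.3 100. ]
stand_hole [203.5 178.2] 0.89 [ 461.3 -344.9   85. ]
bay [335.8 213. ] 0.9 [500.7   1.4   0. ]
stand [214.3 208.8] 0.91 [ 478.6 -325.     0. ]
key [331.5 277.9] 0.6 [753.9 -12.2   7. ]
tin [448.6 206.2] 0.73 [471.  307.1   0. ]
tape_roll [333.4 274.6] 0.67 [736.1  -8.    0. ]
cup [437.6 277.9] 0.82 [749.2 215.4   0. ]
shelf [337.7 205.5] 0.64 [571.2   4.3  70. ]
top cam [ 343.  -12. 1333.]
slot [319.2 202.1] 0.69 [562.3  15.5 100. ]
bay [325.2 226.1] 0.78 [516.9   2.5   0. ]
stand [460.  238.6] 0.8 [ 481.5 -344.9    0. ]
key [453.9 237.6] 0.5 [ 483.5 -327.6    7. ]
tin [205.4 250.8] 0.62 [455.7 310.1   0. ]
tape_roll [326.8 144.4] 0.61 [736.3  -3.1   0. ]
cup [245.6 142.6] 0.9 [743.1 213.6   0. ]
cup [454.5 240.8] 0.38 [ 476.  -330.4    0. ]
shelf [316.3 205.1] 0.75 [560.2  23.4  70. ]
```

```bash
python3 - <<'E'
from h import *
p=eyes.capture('top'); save(p,'t1.png',(180,110,500,290),2.5)
p=eyes.capture('scene'); save(p,'s1.png',(180,100,480,300),2.6)
E
```

```text
(no output)
```

View pics/t1.png

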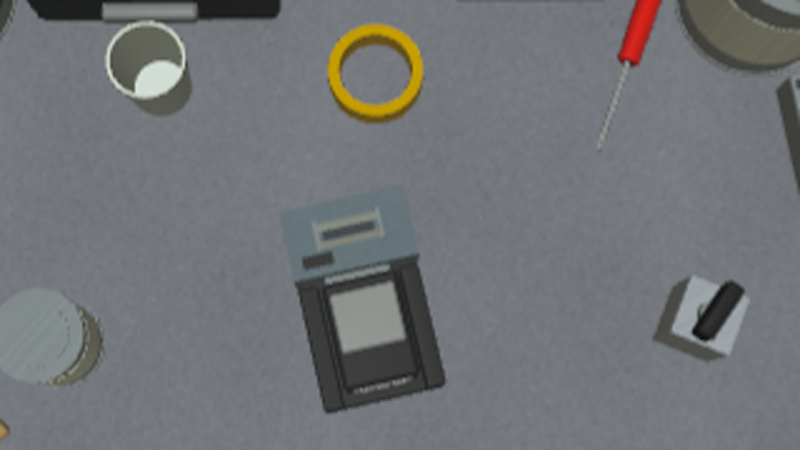

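View pics/s1.png

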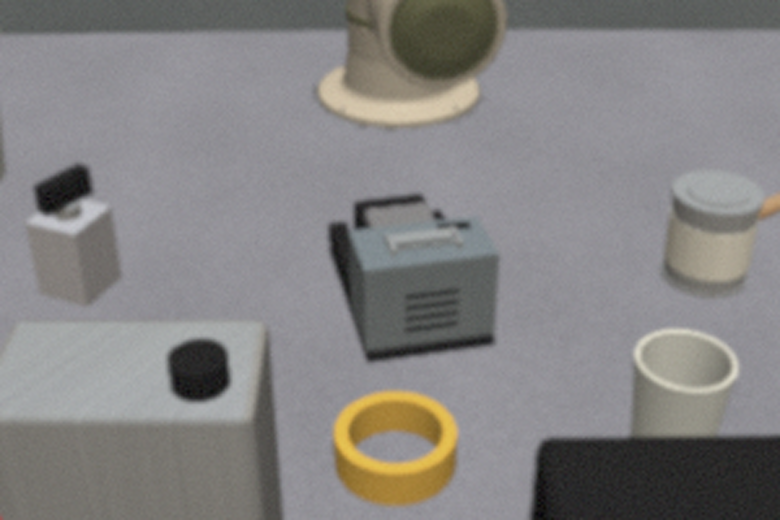

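Top crop: bay tilted ~12° with the slot at full-image (319.5, 202), the key's T-bar at about (467, 234), the stand right behind it. The scene crop agrees: tin, tape and cup are all well clear. Next I'll refine the poses with an edge fit.

```bash
cat > fit.py <<'E'
from h import *
from scipy.optimize import minimize
from scipy.ndimage import map_coordinates
P={n:eyes.capture(n) for n in('scene','top')}
G={}
for n,p in P.items():
    g=cv2.GaussianBlur(cv2.cvtColor(p['color'],cv2.COLOR_RGB2GRAY).astype(float),(0,0),1.0)
    G[n]=np.hypot(cv2.Sobel(g,-1,1,0),cv2.Sobel(g,-1,0,1))
def seg(a,b,n=40): return np.linspace(a,b,n)
def box(x0,x1,y0,y1,z): c=[(x0,y0,z),(x1,y0,z),(x1,y1,z),(x0,y1,z)]; return [seg(np.array(c[i],float),np.array(c[(i+1)%4],float)) for i in range(4)]
def score(q,pts,cams):
    c,s=np.cos(q[2]),np.sin(q[2]); X=pts@np.array([[c,s,0],[-s,c,0],[0,0,1]])+[q[0],q[1],0]
    return -sum(map_coordinates(G[n],proj(P[n],X)[:,::-1].T,order=1).mean() for n in cams)
def fit(q0,pts,cams,dx=14,da=.3):
    pts=np.vstack(pts); r=np.random.default_rng(0); best=None
    C=[np.array(q0)+r.uniform(-1,1,3)*[dx,dx,da] for _ in range(400)]
    C=sorted(C,key=lambda q:score(q,pts,cams))[:8]
    R=[minimize(score,q,(pts,cams),method='Nelder-Mead',options=dict(initial_simplex=np.array([q,q+[3,0,0],q+[0,3,0],q+[0,0,.05]]))) for q in C]
    b=min(R,key=lambda r:r.fun); return b.x,b.fun
E
python3 - <<'E'
from fit import *
bay=box(25,95,-62,62,100)
st=box(-30,30,-30,30,85); key=box(-30,30,-9,9,129)
for cams in(['top'],['scene'],['top','scene']):
    b,f=fit([502,1,.2],bay,cams); print(cams,'bay',b.round(3),f,'slot',(b[:2]+62*np.array([np.cos(b[2]),np.sin(b[2])])).round(1))
    for nm,m,q in(('stand',st,[470,-338,-.35]),('key',key,[470,-338,-.7])):
        b,f=fit(q,m,cams,16,.35); print(nm,b.round(3),f)
from scipy.spatial.transform import Rotation as R
s=ctrl.sense(); q=s['ee_rot']; print(R.from_quat([*q[1:],q[0]]).as_matrix().round(4))
E
```

```text
['top'] bay [ 4.82395e+02 -2.05200e+00  2.29000e-01] -61.90075053932658 slot [542.8  12. ]
stand [ 4.79253e+02 -3.32612e+02 -4.04000e-01] -133.62494157564862
key [ 478.779 -328.819   -0.666] -216.52860808856516
['scene'] bay [ 5.05855e+02 -1.63010e+01  1.57000e-01] -115.92377831039282 slot [567.1  -6.6]
stand [ 486.024 -327.597   -0.749] -128.07345580337818
key [ 489.354 -332.79    -0.665] -155.39001104243064
['top', 'scene'] bay [ 5.07496e+02 -1.79940e+01  1.86000e-01] -141.69395348738354 slot [568.4  -6.5]
stand [ 4.80147e+02 -3.32860e+02 -3.97000e-01] -254.52588231860835
key [ 479.067 -329.363   -0.663] -330.7459303935739
[[-0.9291 -0.      0.3698]
 [-0.3698  0.     -0.9291]
 [ 0.     -1.     -0.    ]]
```

```bash
cat > bayfit.py <<'E'
from fit import *
A=np.array
bay=box(25,95,-62,62,100)+[seg(A([-100.,-62,12]),A([-100.,62,12])),seg(A([-100.,-62,12]),A([25.,-62,12])),seg(A([-100.,62,12]),A([25.,62,12])),seg(A([95.,-62,0]),A([95.,62,0]))]
slot=box(57,67,-25,25,100)
E
python3 - <<'E'
from bayfit import *
for m,nm in((bay,'bay'),(bay+slot,'bay+slot')):
  for cams in(['top'],['scene'],['top','scene']):
    b,f=fit([502,1,.21],m,cams,9,.08); print(nm,cams,b.round(3),round(f,1),'slot',(b[:2]+62*A([np.cos(b[2]),np.sin(b[2])])).round(1))
def dr(p,b,m,col):
    c,s=np.cos(b[2]),np.sin(b[2])
    for l in m:
        u=proj(p,l@A([[c,s,0],[-s,c,0],[0,0,1]])+[b[0],b[1],0])
        for v in ((u+.5)*4).astype(int): cv2.circle(im,tuple(int(k) for k in v),1,col,-1)
out=[]
for n,(x0,y0) in(('top',(285,180)),('scene',(290,165))):
    im=cv2.resize(P[n]['color'][:,:,::-1],None,fx=4,fy=4,interpolation=cv2.INTER_CUBIC); dr(P[n],b,bay+slot,(0,0,255)); out.append(im[y0*4:y0*4+400,x0*4:x0*4+396])
cv2.imwrite('pics/ov.png',np.hstack(out))
E
```

```text
bay ['top'] [5.01813e+02 2.51100e+00 2.20000e-01] -75.0 slot [562.3  16. ]
bay ['scene'] [5.04264e+02 9.68000e-01 2.14000e-01] -111.4 slot [564.9  14.1]
bay ['top', 'scene'] [5.02722e+02 1.59600e+00 2.12000e-01] -181.7 slot [563.3  14.6]
bay+slot ['top'] [5.02367e+02 2.66200e+00 2.18000e-01] -88.4 slot [562.9  16.1]
bay+slot ['scene'] [5.03136e+02 8.50000e-01 2.16000e-01] -90.6 slot [563.7  14.1]
bay+slot ['top', 'scene'] [5.02653e+02 1.83900e+00 2.17000e-01] -176.6 slot [563.2  15.2]
```

View pics/ov.png

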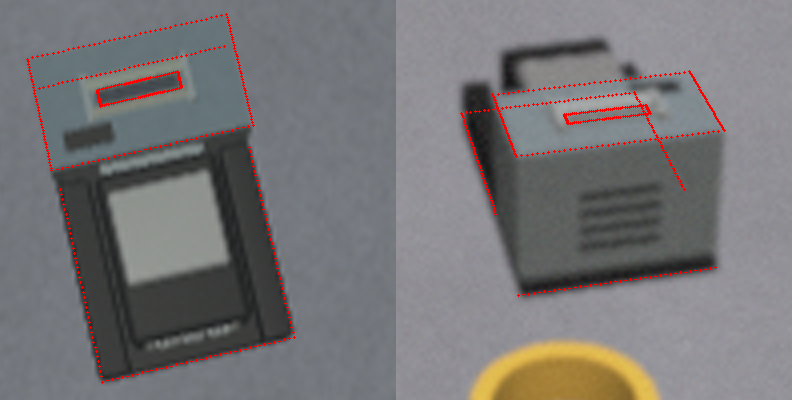

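The overlay fits well in both views: slot ≈ (563, 15), yaw 0.217; key ≈ (479, -329), bar yaw -0.665; stand ≈ (480, -333). Next is the move to above the key.

```bash
python3 -m crank '[{"dp":[-32,0,-4],"roll":0.11,"gripper":0},{"dp":[-65,0,-8],"roll":0.22,"gripper":0},{"dp":[-97,0,-13],"roll":0.33,"gripper":0},{"dp":[-130,0,-17],"roll":0.44,"gripper":0},{"dp":[-162,0,-21],"roll":0.55,"gripper":0},{"dp":[-195,0,-26],"roll":0.66,"gripper":0},{"dp":[-230,0,-30],"roll":0.77,"gripper":0},{"dp":[-265,0,-35],"roll":0.88,"gripper":0},{"dp":[-300,0,-39],"roll":0.99,"gripper":0},{"dp":[-323.4,0,-42.2],"roll":1.044,"gripper":0}]'
python3 -m crank '[{"dp":[0,0,0],"roll":0,"gripper":0},{"dp":[0,0,0],"roll":0,"gripper":0}]'
python3 - <<'E'
from h import *
from scipy.spatial.transform import Rotation as R
s=ctrl.sense(); q=s['ee_rot']; print(R.from_quat([*q[1:],q[0]]).as_matrix().round(4),s['joints'].round(2),s['force'])
E
```

```text
time_s: 2.13
eef_pos: [481.3, -327.1, 229.9]
ee_rot: [-0.232, 0.232, 0.668, -0.668]
force: [0.1, -0.5, 0.5]
grip_width: 0.995
time_s: 2.3
eef_pos: [479.6, -328.3, 229.7]
ee_rot: [-0.23, 0.23, 0.669, -0.669]
force: [-0.1, 0.1, -0.3]
grip_width: 1.002
[[-7.884e-01 -5.000e-04 -6.152e-01]
 [ 6.152e-01  2.000e-04 -7.884e-01]
 [ 5.000e-04 -1.000e+00  2.000e-04]] [-0.8   0.44  1.32 -0.    1.38  1.43] [-0.13450305  0.06942532 -0.33658587]
```

```bash
python3 -m crank '[{"dp":[0,30,0],"roll":0,"gripper":0},{"dp":[0,60,0],"roll":0,"gripper":0},{"dp":[0,80,0],"roll":0,"gripper":0},{"dp":[0,95,0],"roll":0,"gripper":0},{"dp":[0,102,0],"roll":0,"gripper":0},{"dp":[0,106,0],"roll":0,"gripper":0},{"dp":[0,106,0],"roll":0,"gripper":0},{"dp":[0,106,0],"roll":0,"gripper":0}]'
python3 -m crank '[{"dp":[0,0,0],"roll":0,"gripper":130},{"dp":[0,0,0],"roll":0,"gripper":160},{"dp":[0,0,0],"roll":0,"gripper":190},{"dp":[0,0,0],"roll":0,"gripper":220},{"dp":[0,0,0],"roll":0,"gripper":255},{"dp":[0,0,0],"roll":0,"gripper":255},{"dp":[0,0,0],"roll":0,"gripper":255},{"dp":[0,0,0],"roll":0,"gripper":255},{"dp":[0,0,0],"roll":0,"gripper":255}]' 60
python3 - <<'E'
from h import *
p=eyes.capture('scene'); save(p,'g.png',(150,110,290,230),5)
E
```

```text
time_s: 2.97
eef_pos: [479.0, -329.6, 125.0]
ee_rot: [0.231, -0.231, -0.668, 0.669]
force: [0.0, -0.2, -1.3]
grip_width: 1.0
time_s: 3.72
eef_pos: [479.1, -329.1, 124.3]
ee_rot: [0.231, -0.231, -0.668, 0.668]
force: [-0.8, -0.6, 4.6]
grip_width: 0.176
```

View pics/g.png

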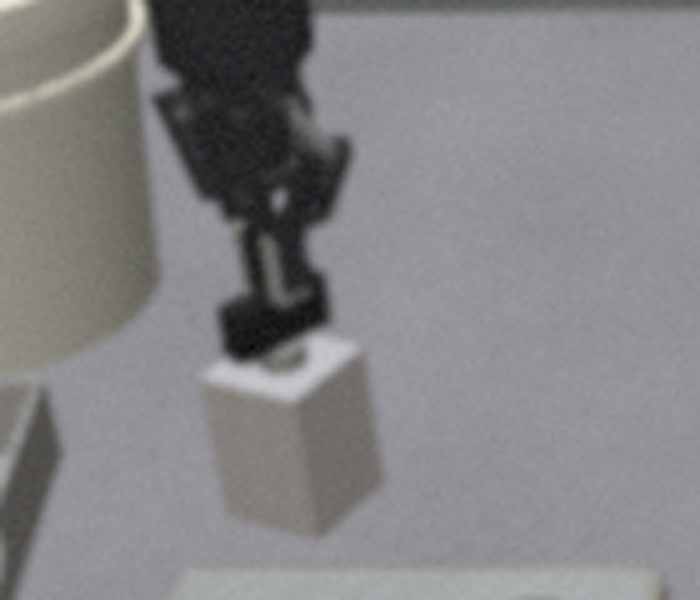

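The scene crop shows the fingers around the T-bar at about image (206, 168), with the key still seated. Lift next.

```bash
python3 -m crank '[{"dp":[0,0,0],"roll":0,"gripper":255},{"dp":[0,0,0],"roll":0,"gripper":255},{"dp":[0,-5,0],"roll":0,"gripper":255},{"dp":[0,-15,0],"roll":0,"gripper":255},{"dp":[0,-35,0],"roll":0,"gripper":255},{"dp":[0,-60,0],"roll":0,"gripper":255},{"dp":[0,-90,0],"roll":0,"gripper":255},{"dp":[0,-112,0],"roll":0,"gripper":255},{"dp":[0,-120,0],"roll":0,"gripper":255},{"dp":[0,-120,0],"roll":0,"gripper":255}]'
python3 -m crank '[{"dp":[0,0,0],"roll":0,"gripper":255},{"dp":[0,0,0],"roll":0,"gripper":255},{"dp":[0,0,0],"roll":0,"gripper":255}]'
python3 - <<'E'
from h import *
from scipy.optimize import minimize
from scipy.spatial.transform import Rotation as R
s=ctrl.sense(); print(s['eef_pos'],s['force'],s['wrist_torque'])
q=s['ee_rot'];print(R.from_quat([*q[1:],q[0]]).as_matrix().round(4))
for n in('scene','top'):
    p=eyes.capture(n); 
    for d in models.spot_point(p,'key_tip')[:2]: print(n,d,atz(p,d['centre'],126),proj(p,[*s['eef_pos'][:2],126]))
    if n=='scene': save(p,'l.png',(150,80,290,200),5)
E
```

```text
time_s: 4.6
eef_pos: [479.4, -329.3, 245.9]
ee_rot: [0.23, -0.232, -0.668, 0.669]
force: [-0.3, 0.5, -1.3]
grip_width: 0.18
time_s: 4.85
eef_pos: [478.6, -328.6, 242.3]
ee_rot: [-0.232, 0.23, 0.669, -0.668]
force: [-0.5, 0.1, -1.1]
grip_width: 0.178
[ 478.64594892 -328.64939488  242.3495805 ] [-0.51912337  0.12596762 -1.11063664] [-0.01685192  0.01728552 -0.00812998]
[[-7.868e-01 -2.000e-03 -6.172e-01]
 [ 6.172e-01  2.100e-03 -7.868e-01]
 [ 2.900e-03 -1.000e+00 -4.000e-04]]
scene {'centre': [203.8, 170.6], 'confidence': 0.95} [ 495.21606757 -328.97451321  126.        ] [[205.54699952 167.46125467]]
```

View pics/l.png

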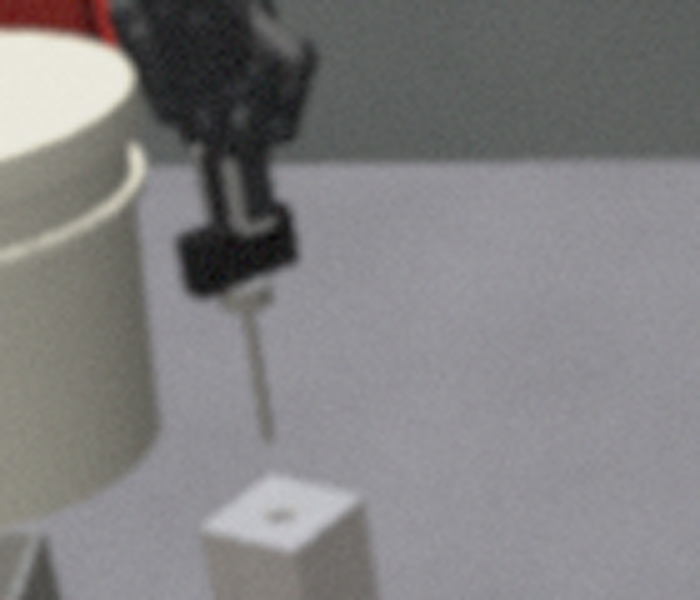

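```bash
python3 - <<'E'
from h import *
s=ctrl.sense(); e=s['eef_pos']
p=eyes.capture('scene')
for d in models.spot_point(p,'stand_hole')[:1]+models.spot_point(p,'key_tip')[:1]+models.spot_point(p,'key')[:1]: print(d)
print('hole eye',atz(p,(205.7,182.7),85), 'eye tip',atz(p,(203.2,167.1),125))
for z in(125,140,160,180,200): print(z,proj(p,[e[0],e[1],z])[0].round(1))
g=cv2.cvtColor(p['color'],cv2.COLOR_RGB2GRAY).astype(int)
for r in range(138,172,2): print(r,g[r,192:214])
t=eyes.capture('top')
for d in models.spot_point(t,'stand_hole')[:2]: print('top',d,atz(t,d['centre'],85))
E
```

```text
{'centre': [204.9, 181.9], 'confidence': 0.98}
{'centre': [206.8, 170.5], 'confidence': 0.86}
{'centre': [201.6, 166.0], 'confidence': 0.68}
hole eye [ 484.87399351 -333.23685681   85.        ] eye tip [ 474.70698926 -335.85214744  125.        ]
125 [205.5 167.9]
140 [204.5 162.6]
160 [203.3 155.5]
180 [202.  148.2]
200 [200.7 140.8]
138 [ 71  72  81  91 105 117 123 121 114 107  97 101 123 142 148 148 147 146
 146 146 144 148]
140 [134 123 114 113 107 112 111 109 106 107 105 116 130 144 148 148 142 147
 147 147 147 147]
142 [148 139 136 132 131 128 120 113 115 128 143 145 145 148 145 147 146 148
 147 147 151 144]
144 [145 148 147 148 145 141 129 115 116 137 146 150 149 150 146 148 148 148
 147 147 149 148]
146 [148 143 144 148 147 143 132 119 113 124 142 147 146 149 147 145 145 145
 147 148 148 151]
148 [147 147 145 147 148 145 141 122 113 125 139 148 147 149 148 147 147 149
 151 148 148 149]
150 [147 146 146 149 146 150 139 130 117 121 136 150 149 146 149 146 152 147
 146 149 148 151]
152 [150 145 147 144 148 151 143 132 118 115 126 140 148 145 148 147 149 149
 150 147 149 148]
154 
[... 245 characters left out ...]
5 148 147 147 142
 146 146 145 146]
160 [146 151 148 147 148 145 145 143 134 120 115 126 141 145 144 143 145 143
 144 147 144 145]
162 [145 142 144 143 143 145 146 141 138 121 112 117 135 143 145 145 145 144
 145 140 145 144]
164 [140 146 146 145 147 146 144 147 141 127 118 116 131 142 144 144 147 147
 148 144 146 144]
166 [144 142 140 143 141 142 140 141 142 133 120 117 123 136 147 142 145 146
 143 146 144 146]
168 [143 143 142 143 142 144 145 144 143 141 137 132 135 142 148 146 147 146
 144 142 145 144]
170 [143 151 143 141 145 145 146 140 146 143 144 145 144 147 145 148 147 145
 146 142 144 147]
top {'centre': [465.2, 230.8], 'confidence': 0.53} [ 491.48748747 -337.33014212   85.        ]
```

```bash
python3 -m crank '[{"dp":[8,0,-17],"roll":0,"gripper":255},{"dp":[24,0,-52],"roll":0,"gripper":255},{"dp":[42,0,-90],"roll":0,"gripper":255},{"dp":[60,0,-128],"roll":0,"gripper":255},{"dp":[78,0,-167],"roll":0,"gripper":255},{"dp":[96,0,-206],"roll":0,"gripper":255},{"dp":[114,0,-245],"roll":0,"gripper":255},{"dp":[130,0,-280],"roll":0,"gripper":255},{"dp":[143,0,-307],"roll":0,"gripper":255},{"dp":[150,0,-322],"roll":0,"gripper":255}]'
python3 -m crank '[{"dp":[0,0,0],"roll":0,"gripper":255},{"dp":[0,0,0],"roll":0,"gripper":255},{"dp":[0,0,0],"roll":0,"gripper":255},{"dp":[0,0,0],"roll":0,"gripper":255}]'
python3 - <<'E'
from h import *
s=ctrl.sense(); e=s['eef_pos']; print(e,s['force'],s['joints'].round(2))
p=eyes.capture('scene'); save(p,'o.png',(285,120,405,220),6)
for d in models.spot_point(p,'key_tip')[:1]+models.spot_point(p,'slot')[:1]: print(d)
for z in(125,140,160,180,200): print(z,proj(p,[e[0],e[1],z])[0].round(1))
print('slot',proj(p,[[563.2,15.1,100],[563.2,15.1,106]]).round(1))
E
```

```text
time_s: 6.18
eef_pos: [559.9, 20.6, 244.1]
ee_rot: [-0.23, 0.23, 0.669, -0.668]
force: [0.3, -0.4, -1.7]
grip_width: 0.176
time_s: 6.52
eef_pos: [559.6, 15.8, 244.0]
ee_rot: [0.231, -0.231, -0.668, 0.668]
force: [-0.3, -0.9, -1.0]
grip_width: 0.18
[559.64139439  15.76198835 243.99108848] [-0.27761609 -0.91869723 -1.01058128] [-0.18  0.38  1.37 -0.    1.39  2.06]
{'centre': [340.9, 183.8], 'confidence': 0.92}
{'centre': [341.6, 193.5], 'confidence': 0.75}
125 [342.7 183.2]
140 [342.8 177.6]
160 [342.9 170.1]
180 [343.  162.4]
200 [343.2 154.5]
slot [[342.3 193.1]
 [342.3 190.9]]
```

View pics/o.png

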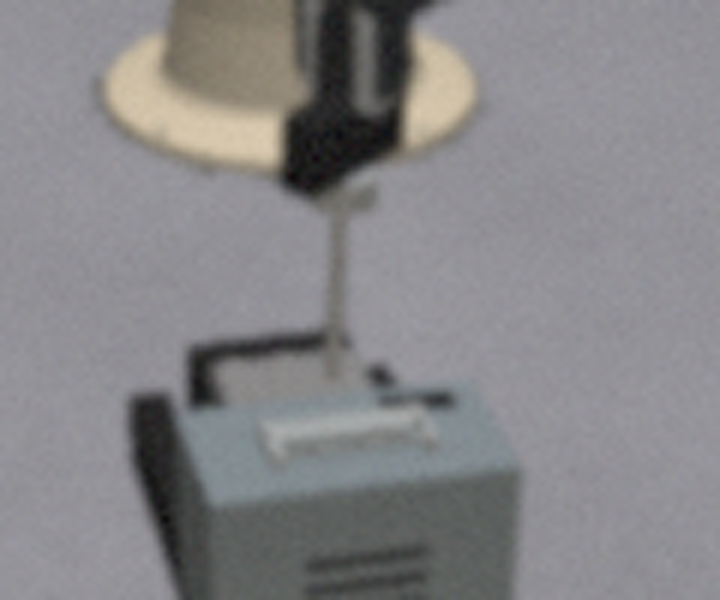

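The tip shows at image (340.3, 182.5), about 4–5 mm toward −y of the slot centre (343, 192) and in line with the lips. It leans slightly (~0.02 rad). It's within the lips' capture range, so I'll descend gently.

```bash
python3 -m crank '[{"dp":[0,6,0],"roll":0,"gripper":255},{"dp":[0,12,0],"roll":0,"gripper":255},{"dp":[0,16,0],"roll":0,"gripper":255},{"dp":[0,18,0],"roll":0,"gripper":255},{"dp":[0,20,0],"roll":0,"gripper":255},{"dp":[0,20,0],"roll":0,"gripper":255}]'
python3 -m crank '[{"dp":[0,1,0],"roll":0,"gripper":255},{"dp":[0,2,0],"roll":0,"gripper":255},{"dp":[0,3,0],"roll":0,"gripper":255},{"dp":[0,4,0],"roll":0,"gripper":255},{"dp":[0,4,0],"roll":0,"gripper":255}]'
python3 -m crank '[{"dp":[0,1,0],"roll":0,"gripper":255},{"dp":[0,2,0],"roll":0,"gripper":255},{"dp":[0,3,0],"roll":0,"gripper":255},{"dp":[0,4,0],"roll":0,"gripper":255},{"dp":[0,4,0],"roll":0,"gripper":255}]'
```

```text
time_s: 7.17
eef_pos: [559.6, 17.0, 223.5]
ee_rot: [0.231, -0.231, -0.668, 0.668]
force: [-0.5, -0.2, -0.5]
grip_width: 0.179
time_s: 7.58
eef_pos: [559.8, 16.9, 219.9]
ee_rot: [-0.231, 0.231, 0.668, -0.668]
force: [-0.1, 0.4, -1.2]
grip_width: 0.179
time_s: 8.0
eef_pos: [560.1, 17.0, 216.4]
ee_rot: [-0.23, 0.231, 0.669, -0.668]
force: [1.8, 0.3, 4.0]
grip_width: 0.179
```

```bash
python3 -m crank '[{"dp":[-0.6,0,-0.8],"roll":0,"gripper":255},{"dp":[-1.3,0,-1.5],"roll":0,"gripper":255},{"dp":[-1.3,0,-1.5],"roll":0,"gripper":255}]'
python3 -m crank '[{"dp":[0,1,0],"roll":0,"gripper":255},{"dp":[0,2,0],"roll":0,"gripper":255},{"dp":[0,2,0],"roll":0,"gripper":255}]'
```

```text
time_s: 8.25
eef_pos: [561.8, 17.3, 216.0]
ee_rot: [0.231, -0.231, -0.668, 0.668]
force: [0.1, 0.5, 2.3]
grip_width: 0.18
time_s: 8.5
eef_pos: [561.4, 17.4, 213.2]
ee_rot: [0.231, -0.23, -0.668, 0.668]
force: [1.0, 0.2, -1.9]
grip_width: 0.18
```

```bash
python3 -m crank '[{"dp":[-0.5,2,-0.6],"roll":0,"gripper":255},{"dp":[-0.5,4,-0.6],"roll":0,"gripper":255},{"dp":[-0.5,7,-0.6],"roll":0,"gripper":255},{"dp":[-0.5,10,-0.6],"roll":0,"gripper":255},{"dp":[-0.5,10,-0.6],"roll":0,"gripper":255}]'
python3 -m crank '[{"dp":[0,3,0],"roll":0,"gripper":255},{"dp":[0,6,0],"roll":0,"gripper":255},{"dp":[0,8,0],"roll":0,"gripper":255},{"dp":[0,10,0],"roll":0,"gripper":255},{"dp":[0,10,0],"roll":0,"gripper":255}]'
python3 -m crank '[{"dp":[0,1,0],"roll":0,"gripper":255},{"dp":[0,2,0],"roll":0,"gripper":255},{"dp":[0,3,0],"roll":0,"gripper":255},{"dp":[0,4,0],"roll":0,"gripper":255},{"dp":[0,4,0],"roll":0,"gripper":255}]'
```

```text
time_s: 8.92
eef_pos: [562.1, 17.5, 203.1]
ee_rot: [0.231, -0.23, -0.668, 0.668]
force: [-0.1, 0.2, -0.8]
grip_width: 0.18
time_s: 9.33
eef_pos: [562.3, 17.5, 193.5]
ee_rot: [0.231, -0.231, -0.668, 0.668]
force: [0.3, -0.6, -1.0]
grip_width: 0.177
time_s: 9.75
eef_pos: [562.4, 17.5, 189.8]
ee_rot: [0.231, -0.231, -0.668, 0.668]
force: [-0.3, 0.5, -1.6]
grip_width: 0.178
```

```bash
python3 -m crank '[{"dp":[0,1,0],"roll":0,"gripper":255},{"dp":[0,2,0],"roll":0,"gripper":255},{"dp":[0,2,0],"roll":0,"gripper":255}]'
python3 -m crank '[{"dp":[0,1,0],"roll":0,"gripper":255},{"dp":[0,1.5,0],"roll":0,"gripper":255},{"dp":[0,1.5,0],"roll":0,"gripper":255}]'
python3 -m crank '[{"dp":[0,1,0],"roll":0,"gripper":255},{"dp":[0,1.5,0],"roll":0,"gripper":255},{"dp":[0,1.5,0],"roll":0,"gripper":255}]'
```

```text
time_s: 10.0
eef_pos: [562.4, 17.5, 187.8]
ee_rot: [0.231, -0.231, -0.668, 0.668]
force: [-0.3, -0.3, -0.5]
grip_width: 0.18
time_s: 10.25
eef_pos: [562.5, 17.5, 186.6]
ee_rot: [-0.231, 0.231, 0.668, -0.668]
force: [-0.7, -0.1, 0.5]
grip_width: 0.176
time_s: 10.5
eef_pos: [562.7, 17.5, 185.4]
ee_rot: [-0.231, 0.231, 0.668, -0.668]
force: [0.2, 0.0, 4.0]
grip_width: 0.18
```

```bash
python3 -m crank '[{"dp":[0,1,0],"roll":0,"gripper":255},{"dp":[0,1,0],"roll":0,"gripper":255},{"dp":[0,1,0],"roll":0,"gripper":255}]'
```

```text
time_s: 10.75
eef_pos: [562.8, 17.4, 184.7]
ee_rot: [-0.23, 0.231, 0.668, -0.668]
force: [-0.2, 0.7, 6.4]
grip_width: 0.174
```

Shelf contact at TCP z ≈ 186.3. Next I'll probe along the slot in 4 mm steps (lift, shift, lower).

```bash
for i in 1 2 3; do python3 -m crank '[{"dp":[0,-3.5,0],"roll":0,"gripper":255},{"dp":[1.5,-3.5,-1.2],"roll":0,"gripper":255},{"dp":[3.1,-3.5,-2.5],"roll":0,"gripper":255},{"dp":[3.1,-1.5,-2.5],"roll":0,"gripper":255},{"dp":[3.1,0,-2.5],"roll":0,"gripper":255},{"dp":[3.1,0,-2.5],"roll":0,"gripper":255},{"dp":[3.1,0,-2.5],"roll":0,"gripper":255}]'|grep -v rot; done
```

```text
time_s: 11.33
eef_pos: [562.0, 21.4, 184.7]
force: [0.2, -0.3, 7.0]
grip_width: 0.175
time_s: 11.92
eef_pos: [561.1, 25.2, 184.7]
force: [-0.4, 0.6, 7.3]
grip_width: 0.181
time_s: 12.5
eef_pos: [560.2, 29.1, 184.7]
force: [0.6, 0.6, 5.9]
grip_width: 0.186
```

```bash
for i in 1 2; do python3 -m crank '[{"dp":[0,-3.5,0],"roll":0,"gripper":255},{"dp":[1.5,-3.5,-1.2],"roll":0,"gripper":255},{"dp":[3.1,-3.5,-2.5],"roll":0,"gripper":255},{"dp":[3.1,-1.5,-2.5],"roll":0,"gripper":255},{"dp":[3.1,0,-2.5],"roll":0,"gripper":255},{"dp":[3.1,0,-2.5],"roll":0,"gripper":255},{"dp":[3.1,0,-2.5],"roll":0,"gripper":255}]'|grep -v rot; done
```

```text
time_s: 13.08
eef_pos: [559.0, 33.1, 184.1]
force: [-0.1, 0.9, 3.3]
grip_width: 0.181
time_s: 13.67
eef_pos: [557.9, 36.9, 183.9]
force: [0.4, 1.0, 0.8]
grip_width: 0.181
```

```bash
python3 -m crank '[{"dp":[0,1,0],"roll":0,"gripper":255},{"dp":[0,1.5,0],"roll":0,"gripper":255},{"dp":[0,1.5,0],"roll":0,"gripper":255}]'|grep -v rot;  python3 -m crank '[{"dp":[0,1,0],"roll":0,"gripper":255},{"dp":[0,1.5,0],"roll":0,"gripper":255},{"dp":[0,1.5,0],"roll":0,"gripper":255}]'|grep -v rot
```

```text
time_s: 13.92
eef_pos: [558.2, 36.9, 183.0]
force: [-0.0, 1.2, 4.3]
grip_width: 0.182
time_s: 14.17
eef_pos: [558.2, 36.8, 181.5]
force: [-0.2, 0.9, 4.1]
grip_width: 0.178
```

Force stays soft (≈5 N) as depth grows, so this is the tab. I'll press to about 9.5 mm.

```bash
python3 -m crank '[{"dp":[0,1,0],"roll":0,"gripper":255},{"dp":[0,2,0],"roll":0,"gripper":255},{"dp":[0,2,0],"roll":0,"gripper":255}]'|grep -v rot;  python3 -m crank '[{"dp":[0,1,0],"roll":0,"gripper":255},{"dp":[0,2,0],"roll":0,"gripper":255},{"dp":[0,2,0],"roll":0,"gripper":255}]'|grep -v rot;python3 -m crank '[{"dp":[0,1,0],"roll":0,"gripper":255},{"dp":[0,2,0],"roll":0,"gripper":255},{"dp":[0,2,0],"roll":0,"gripper":255}]'|grep -v rot
```

```text
time_s: 14.42
eef_pos: [558.2, 36.9, 179.5]
force: [-0.2, 0.6, 4.3]
grip_width: 0.181
time_s: 14.67
eef_pos: [558.1, 36.8, 177.3]
force: [-0.6, -0.0, 4.0]
grip_width: 0.179
time_s: 14.92
eef_pos: [558.0, 36.9, 174.9]
force: [0.4, 0.8, 4.0]
grip_width: 0.18
```

```bash
python3 -m crank '[{"dp":[0,0.8,0],"roll":0,"gripper":255},{"dp":[0,0.8,0],"roll":0,"gripper":255},{"dp":[0,0.8,0],"roll":0,"gripper":255},{"dp":[0,0.8,0],"roll":0,"gripper":255},{"dp":[0,0.8,0],"roll":0,"gripper":255},{"dp":[0,0.8,0],"roll":0,"gripper":255},{"dp":[0,0.8,0],"roll":0,"gripper":255},{"dp":[0,0.8,0],"roll":0,"gripper":255},{"dp":[0,0.8,0],"roll":0,"gripper":255},{"dp":[0,0.8,0],"roll":0,"gripper":255}]'|grep -v rot
python3 - <<'E'
from h import *
p=eyes.capture('scene'); a=p['color'][120:240,270:400,::-1]
t=eyes.capture('top'); b=t['color'][180:300,270:400,::-1]
cv2.imwrite('pics/pop.png',cv2.resize(np.hstack([a,b]),None,fx=3,fy=3,interpolation=cv2.INTER_CUBIC))
E
```

```text
time_s: 15.75
eef_pos: [558.0, 36.9, 174.2]
force: [-0.2, 0.2, 4.3]
grip_width: 0.174
```

View pics/pop.png

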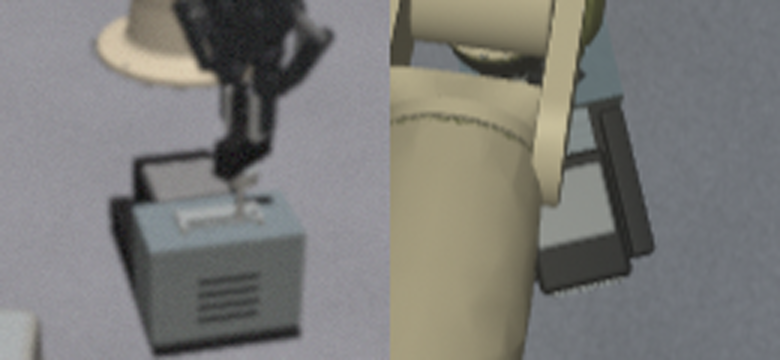

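The top view shows the pack's front well beyond the base edge, so it's out. Hold a moment, withdraw, and return above the stand.

```bash
python3 -m crank '[{"dp":[0,0,0],"roll":0,"gripper":255},{"dp":[0,0,0],"roll":0,"gripper":255},{"dp":[0,0,0],"roll":0,"gripper":255},{"dp":[0,-6,0],"roll":0,"gripper":255},{"dp":[0,-16,0],"roll":0,"gripper":255},{"dp":[0,-30,0],"roll":0,"gripper":255},{"dp":[0,-46,0],"roll":0,"gripper":255},{"dp":[0,-60,0],"roll":0,"gripper":255},{"dp":[0,-69.8,0],"roll":0,"gripper":255},{"dp":[0,-69.8,0],"roll":0,"gripper":255}]'|grep -v rot
python3 -m crank '[{"dp":[-9,0,18],"roll":0,"gripper":255},{"dp":[-26,0,54],"roll":0,"gripper":255},{"dp":[-44,0,91],"roll":0,"gripper":255},{"dp":[-62,0,128],"roll":0,"gripper":255},{"dp":[-80,0,165],"roll":0,"gripper":255},{"dp":[-98,0,202],"roll":0,"gripper":255},{"dp":[-116,0,239],"roll":0,"gripper":255},{"dp":[-134,0,276],"roll":0,"gripper":255},{"dp":[-150,0,309],"roll":0,"gripper":255},{"dp":[-163.7,0,336.6],"roll":0,"gripper":255}]'|grep -v rot
python3 -m crank '[{"dp":[0,0,0],"roll":0,"gripper":255},{"dp":[0,0,0],"roll":0,"gripper":255},{"dp":[0,0,0],"roll":0,"gripper":255},{"dp":[0,0,0],"roll":0,"gripper":255},{"dp":[0,0,0],"roll":0,"gripper":255}]'
python3 - <<'E'
from h import *
s=ctrl.sense(); e=s['eef_pos'];print(e)
p=eyes.capture('scene'); save(p,'b.png',(150,80,290,200),5)
print(models.spot_point(p,'key_tip')[:1])
g=cv2.cvtColor(p['color'],cv2.COLOR_RGB2GRAY).astype(float)
for r in range(142,172,3):
    w=np.clip(142-g[r,190:215],0,None); w[w<8]=0; print(r,(w*np.arange(190,215)).sum()/max(w.sum(),1),w.sum())
t=eyes.capture('top'); b=t['color'][180:300,250:400,::-1]; cv2.imwrite('pics/pk.png',cv2.resize(b,None,fx=4,fy=4,interpolation=cv2.INTER_CUBIC))
E
```

```text
time_s: 16.68
eef_pos: [558.4, 36.8, 246.1]
force: [-0.4, -0.4, -1.3]
grip_width: 0.178
time_s: 17.52
eef_pos: [477.6, -331.3, 242.9]
force: [-0.3, 0.7, -1.0]
grip_width: 0.179
time_s: 17.93
eef_pos: [479.4, -327.9, 244.0]
ee_rot: [-0.23, 0.23, 0.669, -0.668]
force: [0.3, 0.4, -0.9]
grip_width: 0.178
[ 479.35122479 -327.9233801   244.01600862]
[{'centre': [206.0, 167.2], 'confidence': 0.62}]
142 198.60833333333332 120.0
145 199.97260273972603 73.0
148 200.08064516129033 62.0
151 200.9016393442623 61.0
154 201.1451612903226 62.0
157 201.95384615384614 65.0
160 202.11428571428573 70.0
163 202.8939393939394 66.0
166 203.12121212121212 66.0
169 0.0 0.0
```

View pics/b.png

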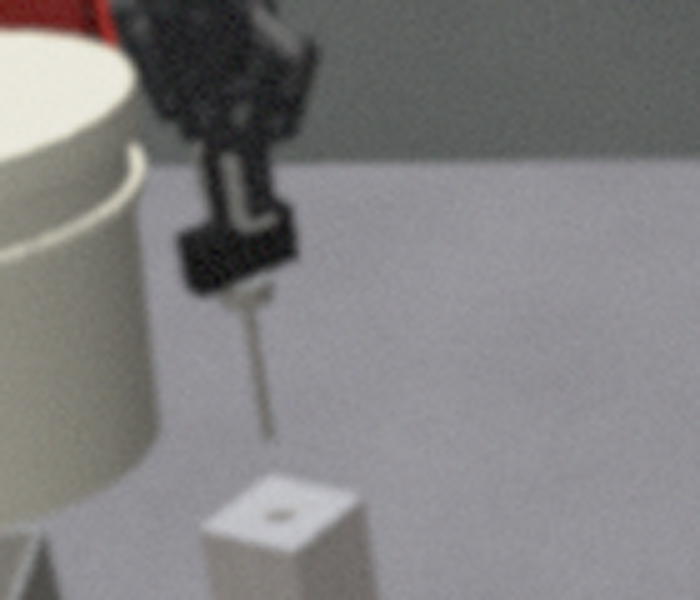

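View pics/pk.png

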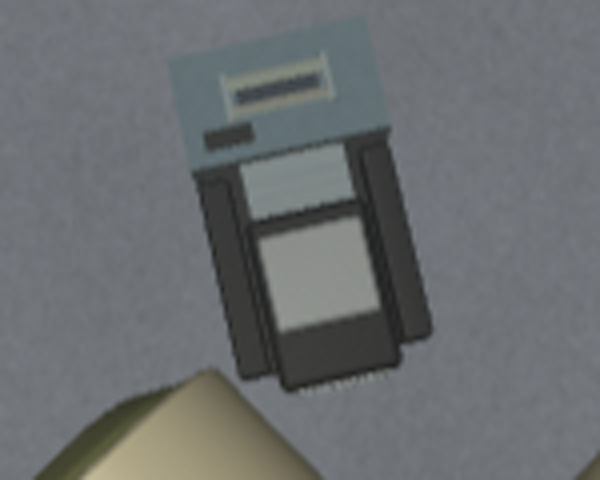

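The pack is clearly out, and the key looks just as it did at lift-off (tip (203, 167), above the hole at (206, 183)). Next I'll insert it at the original position, reading the force in stages.

```bash
python3 -m crank '[{"dp":[0,10,0],"roll":0,"gripper":255},{"dp":[0,22,0],"roll":0,"gripper":255},{"dp":[0,30,0],"roll":0,"gripper":255},{"dp":[0,36,0],"roll":0,"gripper":255},{"dp":[0,40,0],"roll":0,"gripper":255},{"dp":[0,44,0],"roll":0,"gripper":255},{"dp":[0,44,0],"roll":0,"gripper":255}]'|grep -v rot
python3 -m crank '[{"dp":[0,4,0],"roll":0,"gripper":255},{"dp":[0,8,0],"roll":0,"gripper":255},{"dp":[0,12,0],"roll":0,"gripper":255},{"dp":[0,18,0],"roll":0,"gripper":255},{"dp":[0,18,0],"roll":0,"gripper":255}]'|grep -v rot
python3 -m crank '[{"dp":[0,8,0],"roll":0,"gripper":255},{"dp":[0,18,0],"roll":0,"gripper":255},{"dp":[0,28,0],"roll":0,"gripper":255},{"dp":[0,38,0],"roll":0,"gripper":255},{"dp":[0,46,0],"roll":0,"gripper":255},{"dp":[0,51,0],"roll":0,"gripper":255},{"dp":[0,55,0],"roll":0,"gripper":255},{"dp":[0,56,0],"roll":0,"gripper":255},{"dp":[0,56,0],"roll":0,"gripper":255}]'|grep -v rot
```

```text
time_s: 18.67
eef_pos: [478.9, -328.9, 199.3]
force: [0.2, 1.0, -2.1]
grip_width: 0.178
time_s: 19.08
eef_pos: [478.6, -328.7, 180.6]
force: [-0.6, 0.6, -1.5]
grip_width: 0.181
time_s: 19.83
eef_pos: [479.0, -329.0, 125.9]
force: [-0.4, 0.1, -1.3]
grip_width: 0.176
```

```bash
python3 -m crank '[{"dp":[0,1,0],"roll":0,"gripper":255},{"dp":[0,1.5,0],"roll":0,"gripper":255},{"dp":[0,1.5,0],"roll":0,"gripper":255}]'|grep -v rot
python3 -m crank '[{"dp":[0,0.5,0],"roll":0,"gripper":255},{"dp":[0,0.8,0],"roll":0,"gripper":255},{"dp":[0,0.8,0],"roll":0,"gripper":255}]'|grep -v rot
```

```text
time_s: 20.08
eef_pos: [479.1, -329.1, 124.7]
force: [0.3, -0.6, -1.3]
grip_width: 0.184
time_s: 20.33
eef_pos: [479.2, -329.2, 124.4]
force: [-1.1, -0.1, 4.2]
grip_width: 0.178
```

The collar has seated at the original height. Release and retreat upward.

```bash
python3 -m crank '[{"dp":[0,0,0],"roll":0,"gripper":180},{"dp":[0,0,0],"roll":0,"gripper":150},{"dp":[0,0,0],"roll":0,"gripper":100},{"dp":[0,0,0],"roll":0,"gripper":50},{"dp":[0,0,0],"roll":0,"gripper":0},{"dp":[0,0,0],"roll":0,"gripper":0},{"dp":[0,0,0],"roll":0,"gripper":0},{"dp":[0,0,0],"roll":0,"gripper":0},{"dp":[0,0,0],"roll":0,"gripper":0}]'
python3 -m crank '[{"dp":[0,-10,0],"roll":0,"gripper":0},{"dp":[0,-30,0],"roll":0,"gripper":0},{"dp":[0,-60,0],"roll":0,"gripper":0},{"dp":[0,-95,0],"roll":0,"gripper":0},{"dp":[0,-125,0],"roll":0,"gripper":0},{"dp":[0,-145,0],"roll":0,"gripper":0},{"dp":[0,-150,0],"roll":0,"gripper":0},{"dp":[0,-150,0],"roll":0,"gripper":0},{"dp":[0,-150,0],"roll":0,"gripper":0}]'
python3 - <<'E'
from h import *
p=eyes.capture('scene'); a=p['color'][130:230,165:295,::-1]
t=eyes.capture('top'); 
for l in('tin','tape_roll','cup'):
    for q in (p,t):
        d=models.spot_point(q,l)[:1]; print(l,[(atz(q,x['centre'],0).round(),x['confidence']) for x in d])
b=t['color'][190:290,300:430,::-1]
cv2.imwrite('pics/end.png',cv2.resize(np.hstack([a,b]),None,fx=3,fy=3,interpolation=cv2.INTER_CUBIC))
E
```

```text
time_s: 21.08
eef_pos: [479.0, -329.0, 123.7]
ee_rot: [-0.231, 0.231, 0.668, -0.668]
force: [-0.5, 0.1, -0.1]
grip_width: 0.999
time_s: 21.83
eef_pos: [478.7, -328.8, 272.7]
ee_rot: [-0.231, 0.23, 0.669, -0.668]
force: [-0.1, -0.3, -0.1]
grip_width: 1.002
tin [(array([471., 313.,   0.]), 0.72)]
tin [(array([458., 316.,   0.]), 0.75)]
tape_roll [(array([736., -13.,   0.]), 0.58)]
tape_roll [(array([746.,  -7.,   0.]), 0.72)]
cup [(array([747., 221.,   0.]), 0.92)]
cup [(array([735., 217.,   0.]), 0.97)]
```

View pics/end.png

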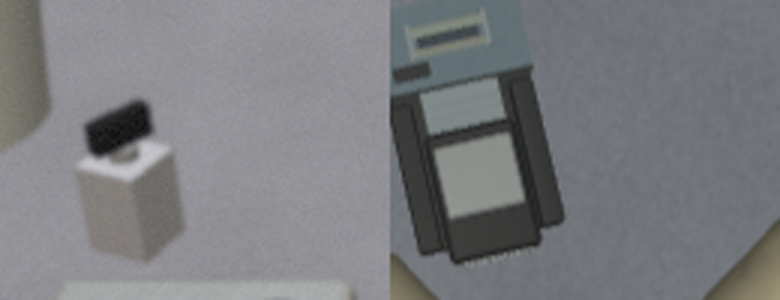

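The key stands upright with its collar on the block (around image (205, 181)), the pack is out, the gripper is clear, and the bystanders match their starting positions within detector noise. I'll hand it in.

```bash
python3 -c "
from rig import ctrl
print(ctrl.finish_job())"
```

```text
the job is handed in; nothing more can be done
None
```

The pack popped out, the key is back in its stand, and I handed the job in at about 22 s of the 72 s allowed. No verdict was reported.

**What I did:**
- I lifted the key from its stand and guided the rod into the slot. It touched a lip on the way in, at about 5 N.
- I felt along the shelf in 4 mm steps. The shelf pushed back with about 7–8 N; the tab gave way softly 20 mm from the first touch, near the +y end of the slot.
- I pressed the tab about 10 mm down, with about 5.5 N at most, and held it until the pack was out. I then seated the key at its original height and let go.

**Last checks:**
- **Pack:** the final pictures show it out by roughly 25 mm, judged by eye from the top view against the 20 mm needed. I could not read the joint itself.
- **Key:** it stands upright with its collar on the block. I judged this from one scene picture, and the seating contact came at about the height where I first gripped it.
- **Gripper:** it is open and about 150 mm above where it released the key.
- **Bystanders:** the tin, tape roll and cup were found within about 10 mm of their starting positions, which is within the networks' scatter. The arm never went near them.
- **Forces:** the highest wrist reading I saw while in contact with the bay was about 8.5 N. I only saw readings at the end of each move, so short peaks in between are not recorded.

**Disagreements:** the two cameras and the networks differed by up to about 10 mm on some points. The key hung in the grip with an estimated 0.02 rad lean and was about 5 mm off the gripper's centre. Returning to the exact grasp pose made this harmless.

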